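Hang a stock tag on the rail with an S-hook

TASK

Take the empty S-hook off the rail by its black sleeve, put its upturned lower end up through the hole of the metal tag plate that sticks out over the carton's edge, and lift the tag off the carton on the hook alone, never touching the tag with the gripper. Then hang the hook, with the tag dangling from it, over the bar of the rail again, anywhere between the posts, and let it come to rest. Do not drop the tag, and leave the round tag hanging and the tape roll, bottles, can and blank plate where they are.

Things in the scene. Friction and masses are not known exactly. Their poses are not given: they have to be found in the camera images.
- rail: Hanging rail, fixed: level steel bar 10 mm thick, 300 mm long, on two 14 mm posts with 50 mm round feet. Origin on the table midway between the posts; y along the bar, z up. Bar axis 320 mm above the origin; posts at y = -150 and +150 mm, not rising above the bar. Yaw within 0.25 rad. Stands left or right on the table, the carton on the other side.
- hook_grip (a point): Centre of the S-hook's black sleeve, where to grip. S-hook: loose, 100 g, 7 mm steel wire bent in one plane, 152 mm tall, 59 mm wide. Sleeve 14 mm thick (y), 18 wide (x), 36 tall (z). x and z span the hook's plane, z up as it hangs; at the start x points away from the robot, square to the bar, y lies along the bar. Held upright, it needs no tilting.
- hook_tip (a point): Top of the S-hook's lower free end, which points up. Same axes; from hook_grip at x 2, z -75.5 mm, so right under the sleeve. Above it the wire runs from the sleeve straight down to x 0, z -38, then slants to x 52, z -66 (the plate passes between this and the tip, entering from the hook's -x side).
- hook_bend (a point): Lowest inside point of the S-hook's lower bend, where a hung thing comes to rest, 36 mm below hook_tip. Same axes; from hook_grip at x 28, z -111.5 mm. Outside bottom of the hook at z -118.5; the bend's far side reaches x 55.5.
- hook_seat (a point): Point in the S-hook's upper bend that lies on the bar's axis when hung. Axes as hook_grip; from hook_grip it lies at x 28, z 21 mm. Wire top above it at z 33.5; the upper free end points down at x 50, z -3 (from hook_grip), so it comes off the bar by rising 35 mm or more, then moving along its -x, and goes on the opposite way.
- carton: Cardboard carton, 140 mm (x) by 200 mm (y) by 100 mm high, fixed. Origin on the table under the middle of its edge far from the robot; it reaches from x = -140 to 0 mm; the tag sticks out over the edge x = 0. Yaw up to 0.4 rad either way.
- tag_hole (a point): Centre of the hole in the tag (half-way through). The tag is a loose flat aluminium plate, 120 by 60 by 4 mm, 80 g, with an 18 mm round hole on its long centre line, 16 mm from one short end. x runs along the length towards the holed end, z is the plate's normal, up at the start. It lies flat on the carton with the holed end about 41 to 49 mm past the edge.
- round_mid (a point): Middle of the 76 mm disc of the round tag, which is one piece with its own wire hook and hangs loose from the same bar about 150 mm from the S-hook (either one may be on the left); x square to the disc, y along the bar. The disc's middle is about 105 mm below the bar's axis. To be left hanging.
- tape_mid (a point): Middle of a roll of packing tape, 72 mm across and 28 mm high, flat on the carton beside the tag. To be left.
- bottle_a_mid (a point): Axis of a bottle 56 mm across and 170 mm tall, 50 mm above its foot; stands near the robot on the middle line. To be left standing.
- bottle_b_mid (a point): Axis of a bottle 60 mm across and 180 mm tall, 50 mm above its foot; stands far out on the middle line. To be left standing.
- can_mid (a point): Axis of a can 56 mm across and 100 mm tall, 50 mm above its foot; stands between rail and carton. To be left standing.
- blank_mid (a point): Middle of a loose 100 by 50 by 4 mm plate without a hole, flat on the table at the back. Not the tag; to be left.
There are look-alikes about, which are no part of the job. Leave any pink or purple look-alike of the carton alone.

How it is judged:
On the way:
1. the tag hangs in the S-hook's lower bend, lifted clear of the carton, hole at least 160 mm above the table (distance between tag_hole and hook_bend below 0.022 m and height (world z) of tag_hole above 0.16 m and contact force between tag and carton below 0.05 N), for 0.2 s.
At the end, for the whole second after the job is handed in: S-hook over the bar between the posts (seat point within 12 mm across, 8 mm in height of the bar axis), tag hanging by its hole in the lower bend (hole within 22 mm of the bend, upright within 0.4 rad), let go, nearly still (hook under 0.08 m/s, tag under 0.15 m/s) (x of hook_seat in the frame of rail between -0.012 and 0.012 m and y of hook_seat in the frame of rail between -0.142 and 0.142 m and z of hook_seat in the frame of rail between 0.312 and 0.328 m and distance between tag_hole and hook_bend below 0.022 m and angle between tag_hole's own x axis and vertical below 0.4 rad and contact force between hook and rail above 0.2 N and linear speed of hook below 0.08 m/s and linear speed of tag below 0.15 m/s); the robot touches nothing.
It fails at once if the gripper or arm touches the tag (over 1.5 N) (contact force between tag and the fingers above 1.5 N or contact force between tag and the arm above 1.5 N).
It fails at once if the tag is dropped (hole below 60 mm) (height (world z) of tag_hole below 0.06 m).
It fails at once if the round tag is knocked (disc moved over 60 mm) (distance of round_mid from where it was at the start of the episode above 0.06 m).
It fails at once if the tape roll, a bottle, the can or the blank plate is moved over 30 mm (distance of any of tape_mid, bottle_a_mid, bottle_b_mid, can_mid, blank_mid from where it was at the start of the episode above 0.03 m).
It also fails if it takes over 72 s, if anything falls off the work surface, if the arm or the gripper's body presses on something with over 40 N, if the wrist force passes 120 N, or if a joint passes its speed limit or range.

ROBOT

A 6-joint arm with a two-finger parallel gripper is mounted at the origin on the work surface. World frame = base frame: x ahead of the robot, y to its left, z up, the work surface at z = 0. Lengths are in m, angles in rad, forces in N, time in s.
With the tool pointing down it reaches from about 0.35 to 0.85 m from the base axis. Payload 8.1 kg.
Tool frame: the origin (TCP) lies between the finger pads; the fingertips stand 25 mm ahead of it and the grasp point (between the pads) lies 6 mm ahead of it (robot.tip_extent is the distance from the TCP to the fingertips, in m); z points along the fingers, y is the direction in which the jaws open and shut (so a half turn about z gives the same grasp; the last joint's range is limited). The gripper opens to 93 mm and grips with 3 to 60 N. Pads are 15 mm wide; open, the fingers measure 128 mm over their backs; the gripper's body (75 mm by 188 mm) begins 65 mm behind the grasp point.
Start: joints at [-1.431, 0.13, 1.488, -0, 1.523, -0.085], TCP at [0.134, -0.585, 0.244] pointing down, gripper open.
Joint ranges: [-2.96, 2.96], [-0.89, 2.26], [0.02, 2.5], [-1.34, 4.48], [0, 2.73], [-2.66, 2.66]. Speed limits (rad/s): [2.39, 2.39, 2.79, 3.14, 3.14, 3.14].

INTERFACE

Orientations are given as a rotation vector (axis times angle).
In Python, from plant import robot gives the robot as it stands.
- The arm moves only by the tool drive_tool, never from a script. Its argument "increments" is a list of rows, each a list of 7 numbers: the closure, from 0 (fully open) to 1 (shut), then the shift along the world's x, y, z in units of 25 mm (1.0 is 25 mm), then the turn, a rotation vector about the world's x, y, z in rad. In form: [[gripper, dx, dy, dz, rx, ry, rz], ...]. A call has 1 to 20 rows; each row is the pose to reach, as a shift and turn from the pose commanded when the call began; what a row does not reach only later rows make up. A row lasts 1/12 s, in which the tool goes at most 41.7 mm and 7.16 degrees, less where a joint would pass 70% of its speed; a pose out of reach is approached as far as the arm can. A call with a gripper value outside its range is refused whole. The fingers move at their own pace and stop on an object; "squeeze" is the grip in N (left out, the last holds). Time passes only in rows, so rows that repeat a pose let the fingers close. It gives the time, the measured TCP pose, the force and the opening at its end, in the units of the state.
- robot.read_state(): the state, without advancing time (a new reading comes with each control period).
- robot.read_camera(name): name is "scene" or "top"; returns a dict with "image" (400x640x3 uint8, red, green, blue), "fx", "fy", "cx", "cy" (pixels), "T" (4x4, takes a point from camera to world coordinates). Camera axes: x right, y down, z forward; pixel columns grow to the right and rows downward; lengths in m; the calibration is good to about 2 mm. A picture is of the moment at which its call begins. There is no depth.
- robot.close_job(): hands the job in, once; it reports no verdict.
The state is a dict: "t": time; "q": joint angles; "dq": joint speeds; "joint_torque": joint torques, N m; "tool_pos": TCP position; "orientation": TCP orientation; "force": force on the tool from outside, world axes, zero at the start; "wrist_torque": the same for the moment, N m; "opening": finger opening in m.
Only numpy, scipy, OpenCV 4.12 (cv2) and the standard library are available. Lean on these libraries where they do the work, as an engineer would, in place of code of your own. Each camera call takes 0.05 s, during which the arm holds its last target.

## Working session

There is one attempt and no reset: what is moved stays moved. The work goes in short steps, Python scripts to look and compute and a tool call to move; the robot and the scene stay as the last step left them, time stands still between calls to the robot, and variables do not carry over. Pictures are saved under pics/ and viewed, and the job is handed in when it is done.

Besides the shell and the picture viewer there is one more tool, called by a JSON object that holds its "fn" and its "kwargs". drive_tool: Moves the arm, as the interface text tells. Its arguments: {"type":"object","properties":{"increments":{"type":"array"},"squeeze":{"type":"number"}},"required":["increments"]}

```bash
mkdir -p pics; ls
python3 - <<'E'
from plant import robot
import cv2,numpy as np
s=robot.read_state()
for k,v in s.items(): print(k,np.round(v,4))
for n in("scene","top"):
    c=robot.read_camera(n); cv2.imwrite(f"pics/{n}0.png",c["image"][:,:,::-1]); print(n,c["fx"],c["fy"],c["cx"],c["cy"]); print(np.round(c["T"],4))
E
```

```text
pics
t 0.0
q [-1.4314  0.1312  1.4893  0.      1.523  -0.0854]
dq [-0.001  -0.0003 -0.0018 -0.0018  0.0011  0.0006]
joint_torque [ 3.60000e-03 -5.59837e+01 -4.91759e+01  7.70000e-02  3.51000e-02
 -1.00000e-04]
tool_pos [ 0.1337 -0.5844  0.2426]
orientation [-3.1199e+00 -3.5220e-01  1.0000e-04]
force [-0.4123 -0.2807  0.2393]
wrist_torque [-0.0073  0.0259 -0.0125]
opening 0.093
scene 400.99562103278 400.99562103278 318.92181880158097 193.4231903364292
[[-0.1165  0.7663 -0.6319  1.4045]
 [ 0.9932  0.0908 -0.073  -0.0113]
 [ 0.0015 -0.6361 -0.7716  1.2484]
 [ 0.      0.      0.      1.    ]]
top 361.17654093639334 361.17654093639334 314.58928654663606 201.6996777871293
[[-0.0086 -0.9786  0.2056  0.3623]
 [-0.9999  0.0073 -0.0073 -0.1258]
 [ 0.0057 -0.2056 -0.9786  1.1073]
 [ 0.      0.      0.      1.    ]]
```

View pics/scene0.png

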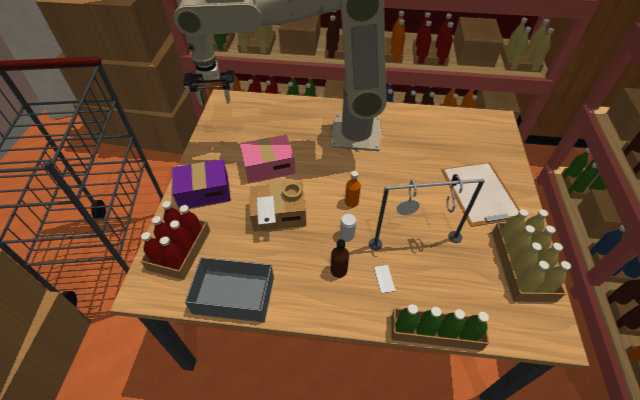

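View pics/top0.png

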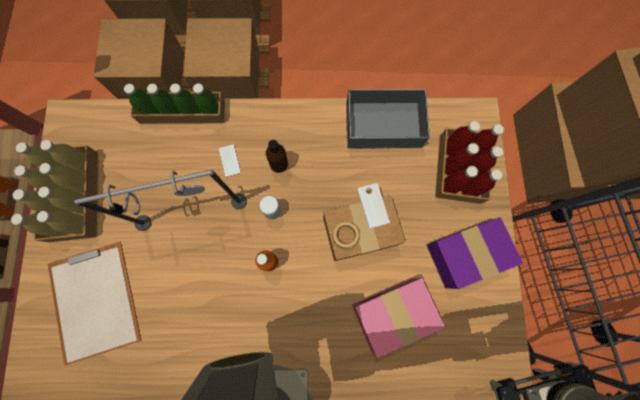

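The scene view shows the rail at about (380-480, 185) and the carton at (278,205), with the tag at (266,208). The black sleeve is near (455,182), and the round tag is at (408,207). I'll zoom in next.

Run:
```python
import cv2
a=cv2.imread("pics/scene0.png");b=cv2.imread("pics/top0.png")
cv2.imwrite("pics/z1.png",cv2.resize(a[165:255,365:495],None,fx=6,fy=6,interpolation=cv2.INTER_CUBIC))
cv2.imwrite("pics/z2.png",cv2.resize(b[160:240,65:250],None,fx=4.3,fy=4.3,interpolation=cv2.INTER_CUBIC))
cv2.imwrite("pics/z3.png",cv2.resize(a[170:235,240:315],None,fx=8,fy=8,interpolation=cv2.INTER_CUBIC))
cv2.imwrite("pics/z4.png",cv2.resize(b[175:265,315:410],None,fx=6,fy=6,interpolation=cv2.INTER_CUBIC))
```

```text
(no output)
```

View pics/z1.png

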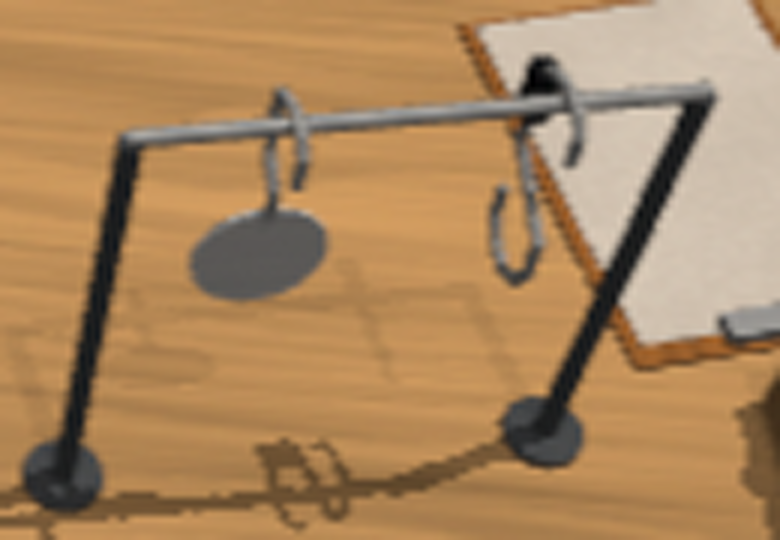

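View pics/z2.png

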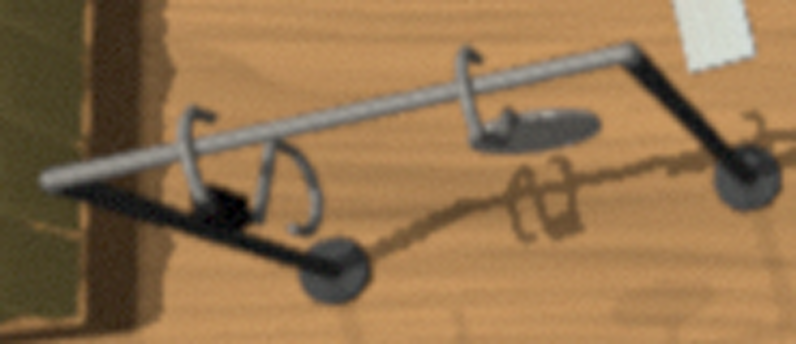

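View pics/z3.png

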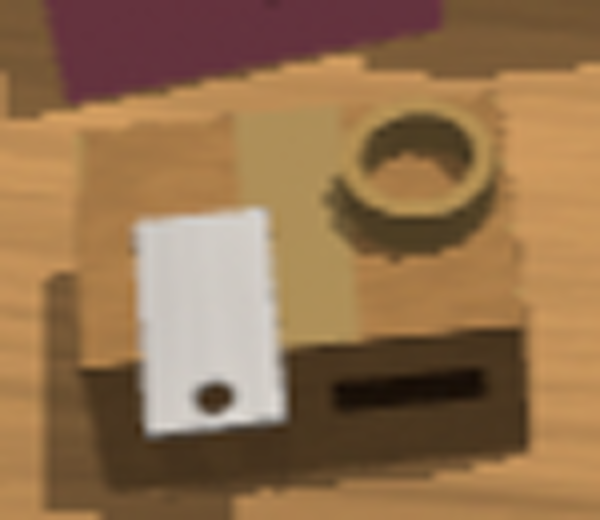

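View pics/z4.png

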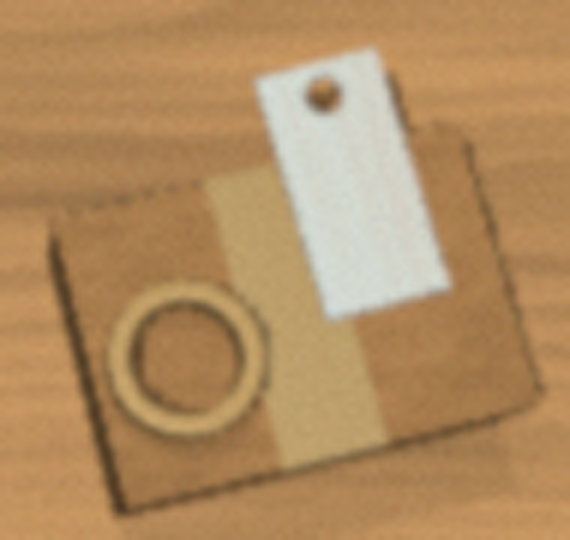

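```bash
cat > h.py <<'E'
import numpy as np, cv2
from plant import robot
def ray(c,px):
    d=np.array([(px[0]-c["cx"])/c["fx"],(px[1]-c["cy"])/c["fy"],1.]); T=c["T"]; d=T[:3,:3]@d; return T[:3,3],d/np.linalg.norm(d)
def onz(c,px,z):
    o,d=ray(c,px); return o+d*(z-o[2])/d[2]
def tri(c1,p1,c2,p2):
    A=np.zeros((3,3));b=np.zeros(3);R=[]
    for c,p in((c1,p1),(c2,p2)):
        o,d=ray(c,p);M=np.eye(3)-np.outer(d,d);A+=M;b+=M@o;R.append((o,M))
    x=np.linalg.solve(A,b); return x,[np.linalg.norm(M@(x-o)) for o,M in R]
def unz(x,y,x0,y0,f): return ((x+.5)/f-.5+x0,(y+.5)/f-.5+y0)
def proj(c,P):
    T=c["T"];p=T[:3,:3].T@(np.array(P)-T[:3,3]);return (c["fx"]*p[0]/p[2]+c["cx"],c["fy"]*p[1]/p[2]+c["cy"])
E
python3 - <<'E'
from h import *
np.set_printoptions(precision=4,suppress=True)
S=robot.read_camera("scene");T=robot.read_camera("top")
s=lambda x,y:unz(x,y,365,165,6); t=lambda x,y:unz(x,y,65,160,4.3)
print("bar S",onz(S,s(125,138),.32),onz(S,s(710,93),.32))
print("bar T",onz(T,t(630,53),.32),onz(T,t(45,181),.32))
print("tri",tri(S,s(125,138),T,t(630,53)),tri(S,s(710,93),T,t(45,181)))
print("feet S",onz(S,s(62,475),.005),onz(S,s(543,430),.005))
print("feet T",onz(T,t(748,178),.005),onz(T,t(335,270),.005))
print("sleeve T",onz(T,t(225,210),.299),"S top",onz(S,s(543,72),.317))
print("sleeve tri",tri(S,s(543,90),T,t(225,210)))
def cen(im,m): 
    a=cv2.moments(m.astype(np.uint8));return a["m10"]/a["m00"],a["m01"]/a["m00"]
# tag
for n,c,(x0,y0,x1,y1) in(("S",S,(255,190,278,228)),("T",T,(352,178,392,232))):
    im=c["image"].astype(int); sub=im[y0:y1,x0:x1]
    m=((sub.min(2)>135)&(sub.max(2)-sub.min(2)<45)).astype(np.uint8)
    cs,_=cv2.findContours(m,cv2.RETR_EXTERNAL,cv2.CHAIN_APPROX_NONE)
    k=max(cs,key=cv2.contourArea); hull=k
    P=np.array([onz(c,(p[0][0]+x0,p[0][1]+y0),.104)[:2] for p in k],dtype=np.float32)
    r=cv2.minAreaRect(P*1000); print(n,"tag",r,cv2.boxPoints(r)/1000)
    f=np.zeros_like(m);cv2.drawContours(f,[k],-1,1,-1); h=f&(1-m)
    hp=cen(None,h); print("hole px",hp[0]+x0,hp[1]+y0,h.sum(),onz(c,(hp[0]+x0,hp[1]+y0),.102))
z3=lambda x,y:unz(x,y,240,170,8); z4=lambda x,y:unz(x,y,315,175,6)
print("hole",onz(S,z3(214,397),.102),onz(T,z4(323,94),.102),tri(S,z3(214,397),T,z4(323,94)))
print("tape",tri(S,z3(415,160),T,z4(188,358)))
print("edge T",onz(T,z4(50,215),.1),onz(T,z4(470,140),.1)); print("edge S",onz(S,z3(82,370),.1),onz(S,z3(522,327),.1))
E
```

```text
bar S [0.5977 0.0988 0.32  ] [0.5317 0.3975 0.32  ]
bar T [0.5983 0.1019 0.32  ] [0.5316 0.3998 0.32  ]
tri (array([0.598 , 0.1001, 0.321 ]), [np.float64(0.0014199043401681307), np.float64(0.0014199043401681719)]) (array([0.5316, 0.3983, 0.3206]), [np.float64(0.0009549181318059762), np.float64(0.0009549181318061032)])
feet S [0.5983 0.1013 0.005 ] [0.5308 0.3947 0.005 ]
feet T [0.5978 0.1028 0.005 ] [0.5328 0.3953 0.005 ]
sleeve T [0.5198 0.3171 0.299 ] S top [0.5242 0.3146 0.317 ]
sleeve tri (array([0.5199, 0.3188, 0.2981]), [np.float64(0.0010760324150509005), np.float64(0.0010760324150509927)])
S tag ((563.3585815429688, -300.5871276855469), (119.89083099365234, 60.60789108276367), 14.857611656188965) [[ 0.4976 -0.2867]
 [ 0.5132 -0.3452]
 [ 0.6291 -0.3145]
 [ 0.6135 -0.2559]]
hole px 266.11764705882354 219.41176470588235 17 [ 0.6052 -0.2903  0.102 ]
T tag ((561.8046875, -299.16473388671875), (121.01419830322266, 61.28939437866211), 14.482900619506836) [[ 0.4956 -0.2846]
 [ 0.5109 -0.344 ]
 [ 0.6281 -0.3137]
 [ 0.6127 -0.2544]]
hole px 368.6 190.56 25 [ 0.605  -0.2883  0.102 ]
hole [ 0.6042 -0.2898  0.102 ] [ 0.6059 -0.2878  0.102 ] (array([ 0.6055, -0.2884,  0.1039]), [np.float64(0.0009010915164980845), np.float64(0.0009010915164981477)])
tape (array([ 0.4775, -0.2188,  0.1241]), [np.float64(0.0009025846507042557), np.float64(0.0009025846507043221)])
edge T [ 0.5485 -0.1567  0.1   ] [ 0.5833 -0.3574  0.1   ]
edge S [ 0.5952 -0.3513  0.1   ] [ 0.5486 -0.1609  0.1   ]
```

{"fn": "drive_tool", "kwargs": {"increments": [[0,0,0,1.5,0,0,0],[0,0,0,3,0,0,0],[0,0,0,4.5,0,0,0],[0,0,0,6,0,0,0],[0,0,0,7.5,0,0,0],[0,1,1.2,8.4,0,0,0],[0,2,2.4,8.4,0,0,0],[0,3,3.6,8.4,0,0,0],[0,4,4.8,8.4,0,0,0],[0,5,6,8.4,0,0,0],[0,6,7.2,8.4,0,0,0],[0,7,8.4,8.4,0,0,0],[0,8,9.6,8.4,0,0,0],[0,9,10.8,8.4,0,0,0],[0,10,12,8.4,0,0,0],[0,11,13.2,8.4,0,0,0],[0,12,14.4,8.4,0,0,0],[0,13,15.6,8.4,0,0,0],[0,13,16.5,8.4,0,0,0],[0,13,16.5,8.4,0,0,0]]}}

```text
t: 1.87
tool_pos: [0.4598, -0.1686, 0.4535]
orientation: [-3.119, -0.36, 0.0]
force: [-0.4, -0.1, 0.4]
opening: 0.093
```

{"fn": "drive_tool", "kwargs": {"increments": [[0,0.2,1.4,0,0,0,0],[0,0.4,2.8,0,0,0,0],[0,0.5,4.2,0,0,0,0],[0,0.7,5.6,0,0,0,0],[0,0.9,7,0,0,0,0],[0,1.1,8.4,0,0,0,0],[0,1.2,9.8,0,0,0,0],[0,1.4,11.2,0,0,0,0],[0,1.6,12.6,0,0,0,0],[0,1.8,14,0,0,0,0],[0,1.9,15.4,0,0,0,0],[0,2.1,16.8,0,0,0,0],[0,2.3,18,0,0,0,0],[0,2.4,19,0,0,0,0],[0,2.45,19.6,0,0,0,0],[0,2.45,19.6,0,0,0,0],[0,2.45,19.6,0,0,0,0]]}}

```text
t: 3.28
tool_pos: [0.5203, 0.3174, 0.453]
orientation: [3.121, 0.353, -0.001]
force: [0.4, -0.8, -0.2]
opening: 0.0928
```

Run:
```python
from h import *
print({k:np.round(v,4) for k,v in robot.read_state().items() if k in("tool_pos","orientation","q")})
for n in("scene","top"):
    c=robot.read_camera(n); im=c["image"][:,:,::-1]; im=im[90:250,340:500] if n=="scene" else im[110:250,50:260]
    cv2.imwrite(f"pics/{n}1.png",cv2.resize(im,None,fx=3.7,fy=3.7,interpolation=cv2.INTER_CUBIC))
```

```text
{'q': array([ 4.6400e-01,  1.7670e-01,  1.0587e+00, -5.0000e-04,  1.9073e+00,
        1.8090e+00]), 'tool_pos': array([0.5203, 0.3174, 0.453 ]), 'orientation': array([ 3.1208e+00,  3.5350e-01, -1.4000e-03])}
```

View pics/scene1.png

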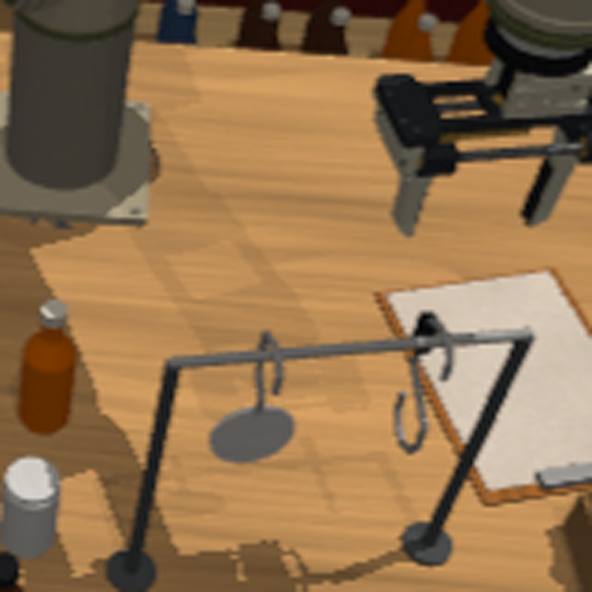

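View pics/top1.png

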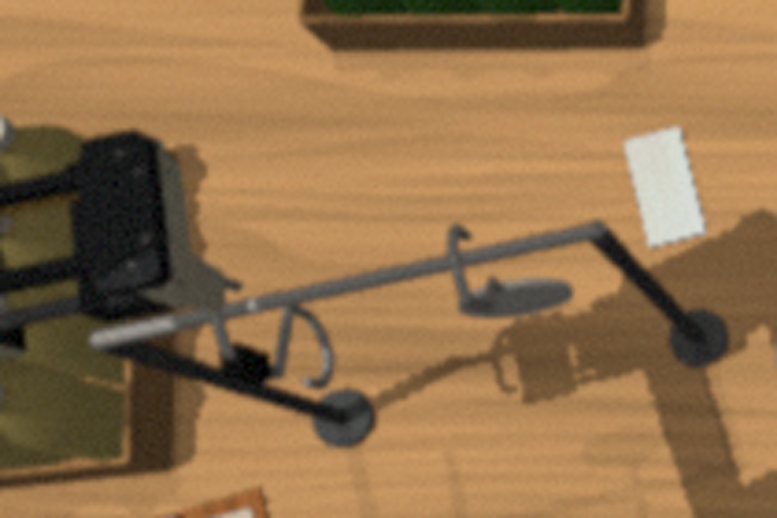

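The scene crop shows the fingers at (405,215) and (540,210), with the hook's sleeve at (428,330). I'll project the expected fingertip positions and compare.

Run:
```python
from h import *
c=robot.read_camera("scene");t=robot.read_camera("top")
y=np.array([-.218,.976,0])
for s in(-.05,0,.05):
    P=np.array([.5203,.3174,.428])+s*y
    a=proj(c,P);b=proj(t,P);print((a[0]-340)*3.7,(a[1]-90)*3.7,(b[0]-50)*3.7,(b[1]-110)*3.7)
print([( (proj(c,p)[0]-340)*3.7,(proj(c,p)[1]-90)*3.7) for p in ([.5207,.3182,.317],[.5207,.3182,.281])])
```

```text
404.3287715386077 227.28515779194078 212.24505523383075 295.712985645912
466.14947497440625 222.74798140779072 115.59038331275083 316.7729564899779
527.6190704982404 218.23657371338203 18.209557391632725 337.99114816046784
[(np.float64(429.78464475393724), np.float64(317.6859790606817)), (np.float64(418.71121852730204), np.float64(345.62013213728653))]
```

{"fn": "drive_tool", "kwargs": {"increments": [[0,0.02,0.03,-0.8,0,0,-0.005],[0,0.02,0.03,-1.6,0,0,-0.005],[0,0.02,0.03,-2.4,0,0,-0.005],[0,0.02,0.03,-3.2,0,0,-0.005],[0,0.02,0.03,-4,0,0,-0.005],[0,0.02,0.03,-4.7,0,0,-0.005],[0,0.02,0.03,-5.3,0,0,-0.005],[0,0.02,0.03,-5.7,0,0,-0.005],[0,0.02,0.03,-5.95,0,0,-0.005],[0,0.02,0.03,-5.95,0,0,-0.005],[0,0.02,0.03,-5.95,0,0,-0.005]]}}

```text
t: 4.4
tool_pos: [0.5207, 0.3181, 0.3055]
orientation: [-3.123, -0.344, -0.001]
force: [0.6, 0.1, 0.8]
opening: 0.093
```

Run:
```python
from h import *
for n in("scene","top"):
    c=robot.read_camera(n); im=c["image"][:,:,::-1]; im=im[120:240,380:500] if n=="scene" else im[130:250,50:220]
    cv2.imwrite(f"pics/{n}2.png",cv2.resize(im,None,fx=4.6,fy=4.6,interpolation=cv2.INTER_CUBIC))
```

```text
(no output)
```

View pics/scene2.png

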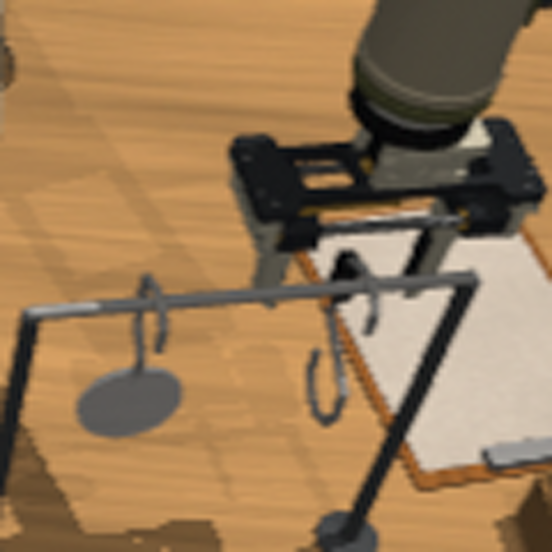

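View pics/top2.png

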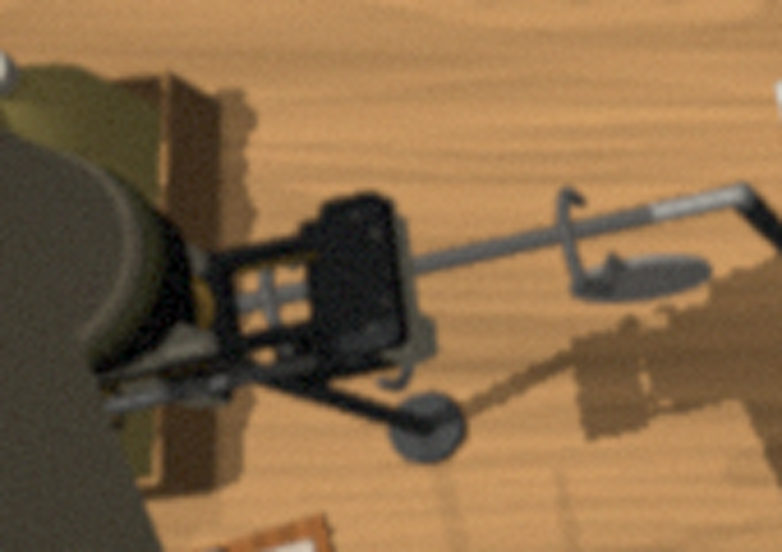

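The sleeve at (345,270) sits between the fingers at (270,285) and (425,275), and nothing is touching. Closing now.

{"fn": "drive_tool", "kwargs": {"increments": [[0.3,0,0,0,0,0,0],[0.5,0,0,0,0,0,0],[0.65,0,0,0,0,0,0],[0.75,0,0,0,0,0,0],[0.8,0,0,0,0,0,0],[0.85,0,0,0,0,0,0],[0.9,0,0,0,0,0,0],[1,0,0,0,0,0,0],[1,0,0,0,0,0,0],[1,0,0,0,0,0,0],[1,0,0,0,0,0,0]], "squeeze": 35}}

```text
t: 5.42
tool_pos: [0.5205, 0.3184, 0.3049]
orientation: [-3.123, -0.345, 0.0]
force: [0.4, -0.3, -0.2]
opening: 0.0242
```

{"fn": "drive_tool", "kwargs": {"increments": [[1,0,0,0,0,0,0],[1,0,0,0,0,0,0],[1,0,0,0,0,0,0],[1,0,0,0,0,0,0],[1,0,0,0,0,0,0],[1,0,0,0,0,0,0]]}}

```text
t: 5.92
tool_pos: [0.5205, 0.3183, 0.3049]
orientation: [3.123, 0.345, -0.0]
force: [-0.0, 0.1, -0.5]
opening: 0.0137
```

{"fn": "drive_tool", "kwargs": {"increments": [[1,0,0,0.4,0,0,0],[1,0,0,0.8,0,0,0],[1,0,0,1.2,0,0,0],[1,0,0,1.6,0,0,0],[1,0,0,1.8,0,0,0],[1,0,0,1.8,0,0,0],[1,0,0,1.8,0,0,0]]}}

```text
t: 6.5
tool_pos: [0.5207, 0.3185, 0.3505]
orientation: [-3.122, -0.345, -0.002]
force: [-0.3, -0.0, -1.4]
opening: 0.014
```

Run:
```python
from h import *
for n in("scene",):
    c=robot.read_camera(n); im=c["image"][:,:,::-1]; im=im[120:240,380:500] if n=="scene" else im[130:250,50:220]
    cv2.imwrite(f"pics/{n}3.png",cv2.resize(im,None,fx=4.6,fy=4.6,interpolation=cv2.INTER_CUBIC))
```

```text
(no output)
```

View pics/scene3.png

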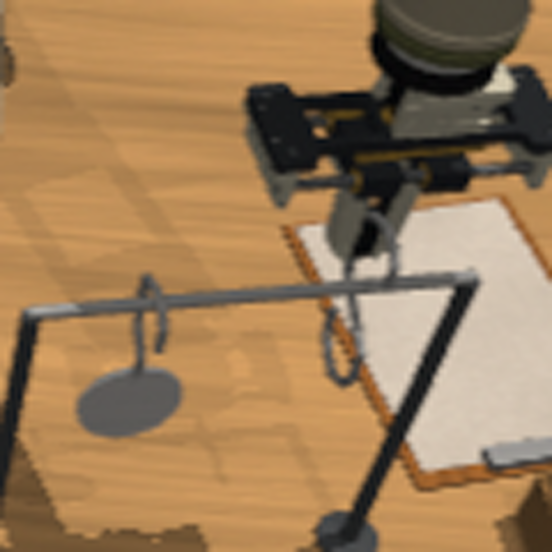

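The free end at (392,275) is above the bar. Backing off along the hook's -x, then lifting.

{"fn": "drive_tool", "kwargs": {"increments": [[1,-0.5,-0.11,0,0,0,0],[1,-1,-0.22,0,0,0,0],[1,-1.5,-0.33,0,0,0,0],[1,-2,-0.45,0,0,0,0],[1,-2.5,-0.56,0,0,0,0],[1,-3.1,-0.7,0,0,0,0],[1,-3.1,-0.7,1,0,0,0],[1,-3.1,-0.7,2,0,0,0],[1,-3.1,-0.7,3,0,0,0],[1,-3.1,-1.7,4,0,0,0],[1,-3.1,-2.7,4,0,0,0],[1,-3.1,-3.7,4,0,0,0],[1,-3.1,-3.7,4,0,0,0]]}}

```text
t: 7.63
tool_pos: [0.4433, 0.2228, 0.4503]
orientation: [3.122, 0.34, 0.001]
force: [-1.3, -0.1, -1.2]
opening: 0.0141
```

Run:
```python
from h import *
for n in("scene","top"):
    c=robot.read_camera(n); im=c["image"][:,:,::-1]; im=im[80:230,350:500] if n=="scene" else im[130:290,50:260]
    cv2.imwrite(f"pics/{n}4.png",cv2.resize(im,None,fx=3.7,fy=3.7,interpolation=cv2.INTER_CUBIC))
```

```text
(no output)
```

View pics/scene4.png

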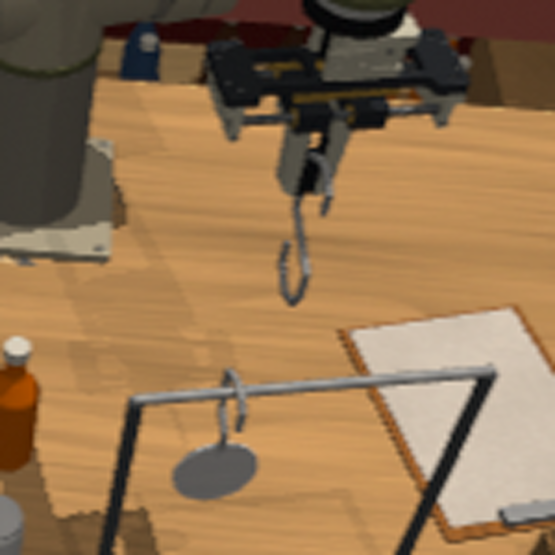

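View pics/top4.png

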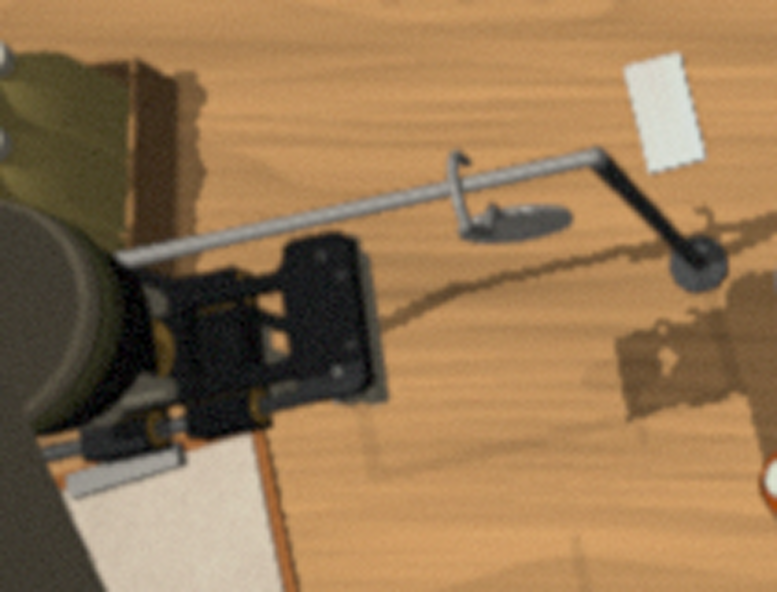

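The hook is free of the bar and held upright in the gripper. Its lower bend is near (292,300) and its tip near (286,243) in the scene crop. I'll compare those with the model.

Run:
```python
from h import *
c=robot.read_camera("scene");p=robot.read_state()["tool_pos"]
a=.219;X=np.array([np.cos(a),np.sin(a),0]);g=np.array(p)-[0,0,.006]
for n,x,z in(("tip",2,-75.5),("bottom",28,-118.5),("slant",52,-66),("freeend",50,-3),("top",28,33.5),("kink",0,-38)):
    q=proj(c,g+X*x/1e3+[0,0,z/1e3]);print(n,round((q[0]-350)*3.7,1),round((q[1]-80)*3.7,1))
```

```text
tip 290.3 240.0
bottom 288.1 297.0
slant 309.4 273.4
freeend 326.2 215.3
top 328.8 161.9
kink 299.2 205.7
```

Run:
```python
from h import *
t=robot.read_camera("top")
for n,p,z in(("tray",(348,148),.06),("tray",(428,146),.06),("bottleb",(277,165),.05),("can",(270,206),.1),("bottlea",(265,259),.17)): print(n,onz(t,p,z).round(3))
```

```text
tray [ 0.749 -0.237  0.06 ]
tray [ 0.754 -0.483  0.06 ]
bottleb [ 0.7  -0.02  0.05]
can [ 0.562 -0.007  0.1  ]
bottlea [ 0.41  -0.004  0.17 ]
```

{"fn": "drive_tool", "kwargs": {"increments": [[1,0,-1,0,0,0,0],[1,0,-2.2,0,0,0,0],[1,0,-3.4,0,0,0,0],[1,0,-4.6,0,0,0,0],[1,0,-5.8,0,0,0,0],[1,0.5,-7,0,0,0,0],[1,1.2,-8.2,0,0,0,0.01],[1,1.9,-9.4,0,0,0,0.02],[1,2.6,-10.6,0,0,0,0.03],[1,3.3,-11.8,0,0,0,0.037],[1,4,-13,0,0,0,0.037],[1,4.7,-14.2,0,0,0,0.037],[1,5.4,-15.4,0,0,0,0.037],[1,6.1,-16.6,0,0,0,0.037],[1,6.8,-17.8,0,0,0,0.037],[1,7.5,-19,0,0,0,0.037],[1,8,-19.8,0,0,0,0.037],[1,8.15,-20,0,0,0,0.037],[1,8.15,-20,0,0,0,0.037],[1,8.15,-20,0,0,0,0.037]]}}

```text
t: 9.5
tool_pos: [0.6473, -0.2731, 0.4487]
orientation: [-3.114, -0.404, 0.002]
force: [0.1, -0.1, -0.6]
opening: 0.0139
```

{"fn": "drive_tool", "kwargs": {"increments": [[1,0,0,-1,0,0,0],[1,0,0,-2,0,0,0],[1,0,0,-3,0,0,0],[1,0,0,-4,0,0,0],[1,0,0,-5,0,0,0],[1,0,0,-6,0,0,0],[1,0,0,-7,0,0,0],[1,0,0,-8,0,0,0],[1,0,0,-8.5,0,0,0],[1,0,0,-8.5,0,0,0],[1,0,0,-8.5,0,0,0]]}}

```text
t: 10.42
tool_pos: [0.6466, -0.273, 0.238]
orientation: [-3.115, -0.404, 0.0]
force: [-0.8, -0.1, -0.9]
opening: 0.0141
```

```bash
cat > look.py <<'E'
from h import *
import sys
k=sys.argv[1]; yaw=float(sys.argv[2])
st=robot.read_state();p=np.array(st["tool_pos"]);print(st["t"],p.round(4),np.round(st["orientation"],3),np.round(st["force"],2),st["opening"])
X=np.array([np.cos(yaw),np.sin(yaw),0]);g=p-[0,0,.006]
for n,(x0,y0,x1,y1) in(("scene",(220,130,330,240)),("top",(310,150,430,270))):
    c=robot.read_camera(n);f=5
    im=cv2.resize(np.ascontiguousarray(c["image"][y0:y1,x0:x1,::-1]),None,fx=f,fy=f,interpolation=cv2.INTER_CUBIC)
    cv2.imwrite(f"pics/{n}_{k}.png",im)
    for nm,x,z in(("tip",2,-75.5),("bottom",28,-118.5),("slant",52,-66),("kink",0,-38),("free",50,-3)):
        q=proj(c,g+X*x/1e3+[0,0,z/1e3]);print(n,nm,round((q[0]-x0)*f,1),round((q[1]-y0)*f,1))
E
python3 look.py a .257
```

```text
10.4167 [ 0.6466 -0.273   0.238 ] [-3.115 -0.404  0.   ] [-0.79 -0.07 -0.95] 0.014133570206224627
scene tip 235.7 454.1
scene bottom 244.2 522.3
scene slant 238.8 507.8
scene kink 229.9 418.2
scene free 228.8 448.5
top tip 276.1 102.3
top bottom 252.3 82.0
top slant 252.2 12.7
top kink 287.4 85.2
top free 269.2 -25.2
```

View pics/scene_a.png

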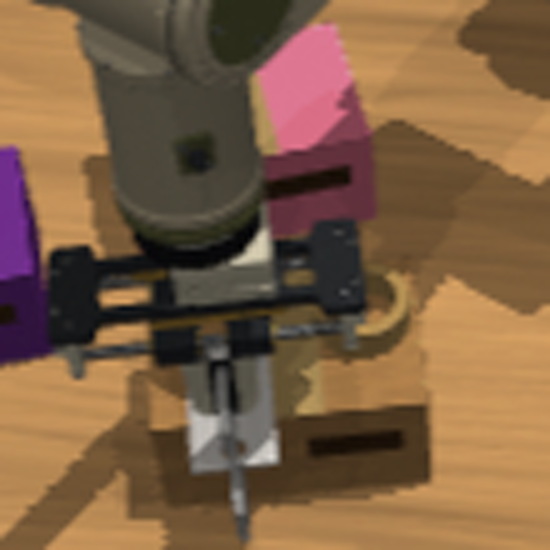

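View pics/top_a.png

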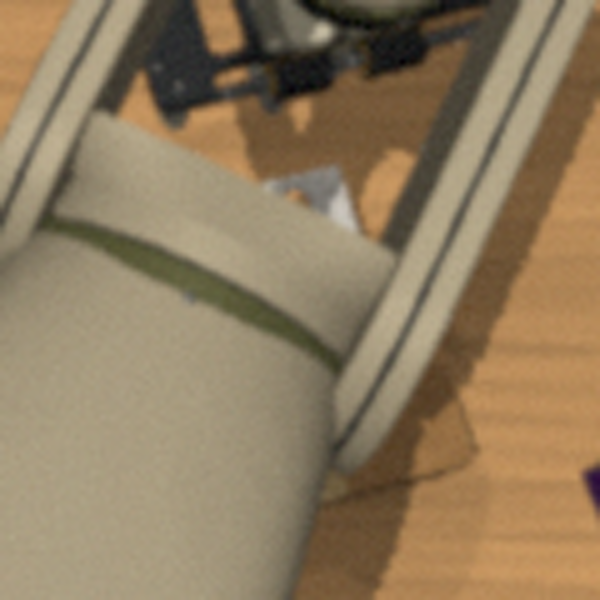

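The top view of the hook is blocked by the arm. The scene view shows the tag hole at about (240,447) and the hook's bottom near (242,538). I'll zoom in there and draw the model points over it.

```bash
cat > zoom.py <<'E'
from h import *
import sys
k=sys.argv[1]; yaw=float(sys.argv[2]); x0,y0,w,h=map(int,sys.argv[3:7]); draw=len(sys.argv)>7
st=robot.read_state();p=np.array(st["tool_pos"]);print(st["t"],p.round(4),np.round(st["force"],2))
X=np.array([np.cos(yaw),np.sin(yaw),0]);g=p-[0,0,.006]
c=robot.read_camera("scene");f=10
im=cv2.resize(np.ascontiguousarray(c["image"][y0:y0+h,x0:x0+w,::-1]),None,fx=f,fy=f,interpolation=cv2.INTER_CUBIC)
cv2.imwrite(f"pics/zs_{k}.png",im)
t=np.linspace(np.pi,2*np.pi,12)
pts=[("tip",2,-75.5)]+[("b",28+26*np.cos(a),-87+26*np.sin(a)-2) for a in t[1:]]+[("slant",52,-66),("kink",0,-38),("free",50,-3)]
for nm,x,z in pts:
    q=proj(c,g+X*x/1e3+[0,0,z/1e3]);u,v=((q[0]-x0+.5)*f-.5,(q[1]-y0+.5)*f-.5)
    if nm!="b":print(nm,round(u,1),round(v,1))
    cv2.circle(im,(int(u),int(v)),3,(0,0,255) if nm!="b" else (0,255,0),-1)
q=proj(c,[.605,-.289,.102]);cv2.circle(im,(int((q[0]-x0+.5)*f),int((q[1]-y0+.5)*f)),3,(255,0,0),-1)
cv2.imwrite(f"pics/zd_{k}.png",im)
E
python3 zoom.py a .257 245 190 50 56
```

```text
10.5167 [ 0.6477 -0.274   0.2403] [-0.47  0.31 -0.5 ]
tip 221.4 311.1
slant 227.5 418.6
kink 209.7 239.1
free 207.3 299.6
```

View pics/zs_a.png

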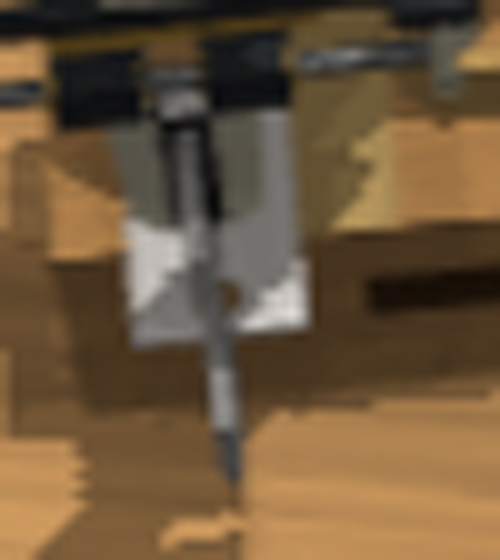

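View pics/zd_a.png

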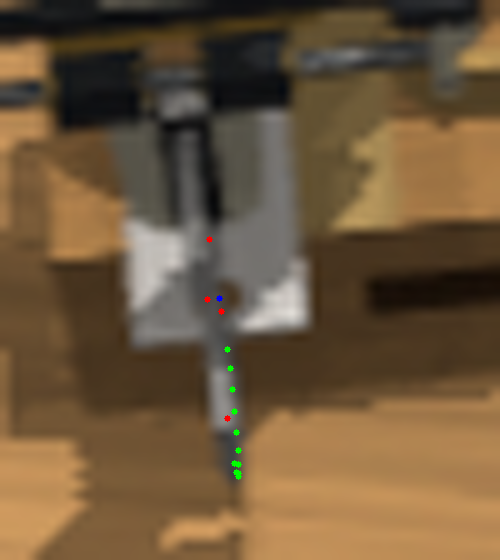

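{"fn": "drive_tool", "kwargs": {"increments": [[1,0,-0.13,-0.5,0,0,0],[1,0,-0.13,-1,0,0,0],[1,0,-0.13,-1.5,0,0,0],[1,0,-0.13,-2,0,0,0],[1,0,-0.13,-2.4,0,0,0],[1,0,-0.13,-2.6,0,0,0],[1,0,-0.13,-2.6,0,0,0],[1,0,-0.13,-2.6,0,0,0]]}}

```text
t: 11.23
tool_pos: [0.6466, -0.2773, 0.1719]
orientation: [-3.115, -0.402, 0.001]
force: [0.5, -0.2, -1.7]
opening: 0.0138
```

```bash
python3 zoom.py b .257 240 190 60 60
python3 - <<'E'
from h import *
P=[]
for i in range(6):
    robot.read_camera("scene");P.append(robot.read_state()["tool_pos"])
print(np.mean(P,0),np.std(P,0))
E
```

```text
11.2333 [ 0.6466 -0.2773  0.1719] [ 0.47 -0.24 -1.68]
tip 282.4 422.7
slant 288.5 529.2
kink 271.4 355.8
free 269.6 419.1
[ 0.64724926 -0.27761666  0.17342514] [9.45285731e-05 4.10595110e-05 1.61962049e-04]
```

View pics/zs_b.png

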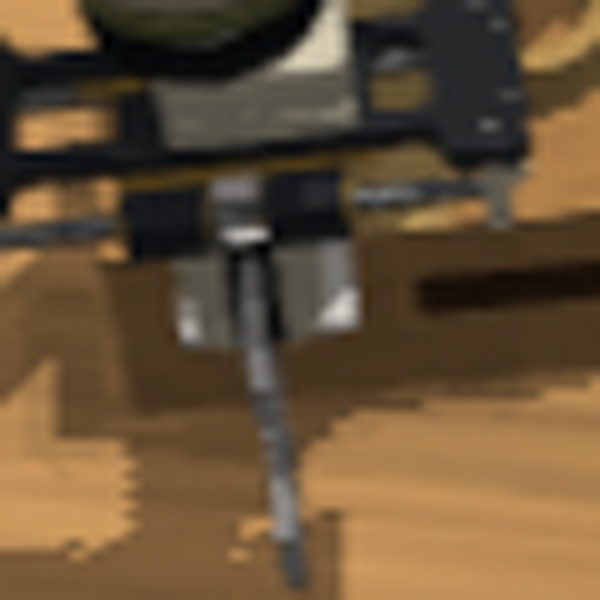

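View pics/zd_b.png

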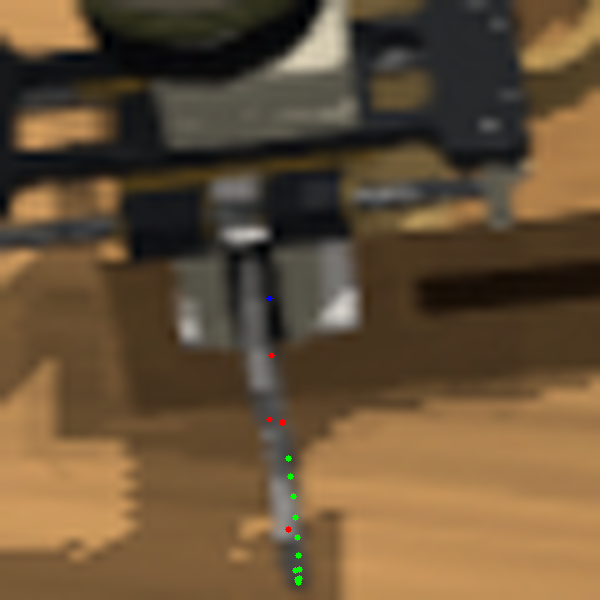

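{"fn": "drive_tool", "kwargs": {"increments": [[1,-0.3,-0.08,0,0,0,0],[1,-0.6,-0.15,0,0,0,0],[1,-0.9,-0.23,0,0,0,0],[1,-1.1,-0.28,0,0,0,0],[1,-1.3,-0.33,0,0,0,0],[1,-1.5,-0.38,0,0,0,0],[1,-1.7,-0.44,0,0,0,0],[1,-1.76,-0.45,0,0,0,0],[1,-1.76,-0.45,0,0,0,0],[1,-1.76,-0.45,0,0,0,0]]}}

```text
t: 12.42
tool_pos: [0.6028, -0.2887, 0.1725]
orientation: [3.116, 0.402, 0.0]
force: [0.0, -0.4, -0.8]
opening: 0.0139
```

```bash
python3 zoom.py c .257 240 180 60 60
python3 - <<'E'
from h import *
cv2.imwrite("pics/top_c.png",robot.read_camera("top")["image"][:,:,::-1])
E
```

```text
12.4167 [ 0.6028 -0.2887  0.1725] [ 0.04 -0.43 -0.8 ]
tip 275.1 416.3
slant 280.8 517.6
kink 264.1 348.7
free 262.0 405.9
```

View pics/zs_c.png

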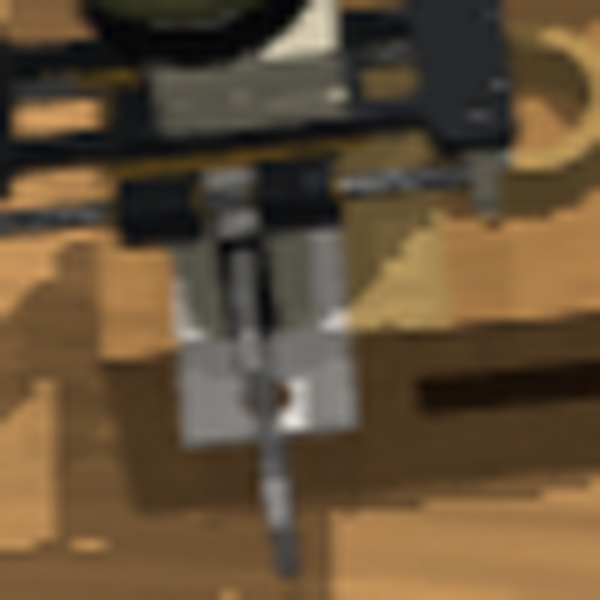

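View pics/zd_c.png

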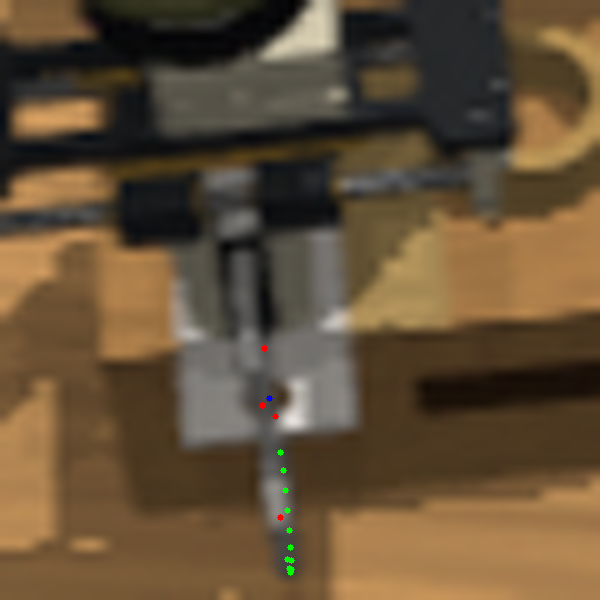

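View pics/top_c.png

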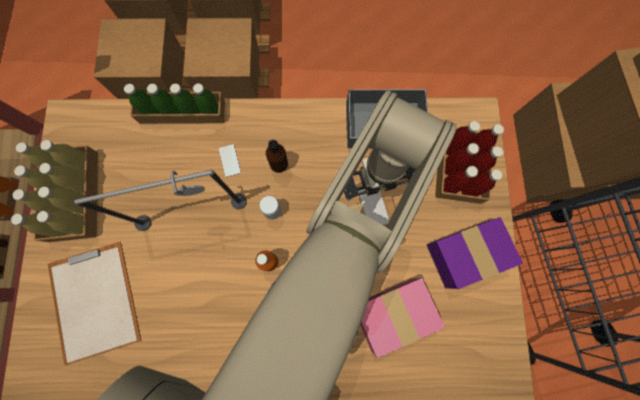

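The wire runs over the middle of the hole: hole edge at (270,398), tag sides at 183 and 357. No force is showing. I'll raise the tip into the hole and check.

{"fn": "drive_tool", "kwargs": {"increments": [[1,0,0,0.2,0,0,0],[1,0,0,0.4,0,0,0],[1,0,0,0.6,0,0,0],[1,0,0,0.8,0,0,0],[1,0,0,0.9,0,0,0],[1,0,0,0.9,0,0,0],[1,0,0,0.9,0,0,0]]}}

```text
t: 13.1
tool_pos: [0.6029, -0.2888, 0.1953]
orientation: [3.115, 0.402, 0.001]
force: [-0.9, 0.7, -0.8]
opening: 0.0139
```

```bash
python3 zoom.py d .257 240 180 60 60
```

```text
13.1 [ 0.6029 -0.2888  0.1953] [-0.9   0.74 -0.78]
tip 268.3 378.6
slant 273.9 480.1
kink 257.0 309.3
free 254.6 365.5
```

View pics/zs_d.png

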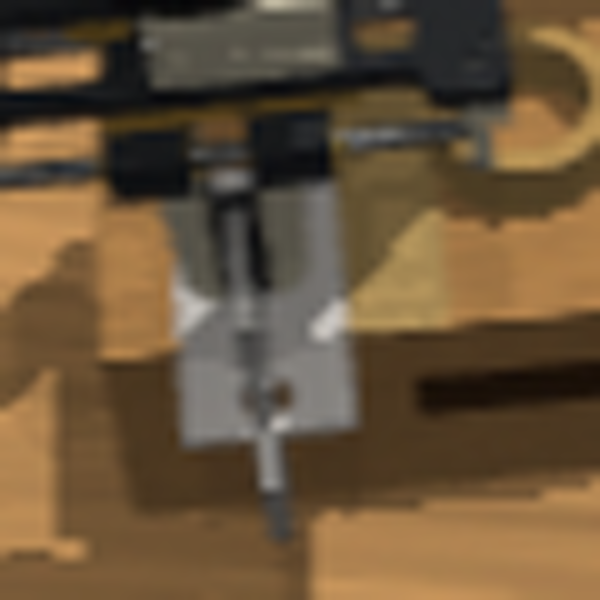

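The tag hasn't moved (corners still at (183,445) and (357,427)), and the tip is now at z≈0.114, above the plate. So the tip is through the hole. Next I'll lift along an arc, with the tag's rear end pivoting on the carton.

{"fn": "drive_tool", "kwargs": {"increments": [[1,-0.02,0,0.25,0,0,0],[1,-0.02,-0.01,0.5,0,0,0],[1,-0.05,-0.01,0.75,0,0,0],[1,-0.08,-0.02,0.95,0,0,0],[1,-0.13,-0.03,1.2,0,0,0],[1,-0.17,-0.05,1.4,0,0,0],[1,-0.23,-0.06,1.6,0,0,0],[1,-0.3,-0.08,1.85,0,0,0],[1,-0.38,-0.1,2.05,0,0,0],[1,-0.47,-0.12,2.27,0,0,0],[1,-0.57,-0.15,2.47,0,0,0],[1,-0.68,-0.18,2.67,0,0,0],[1,-0.68,-0.18,2.67,0,0,0],[1,-0.68,-0.18,2.67,0,0,0]]}}

```text
t: 14.32
tool_pos: [0.5858, -0.2934, 0.2622]
orientation: [3.115, 0.402, 0.001]
force: [0.7, -0.4, -2.2]
opening: 0.0136
```

```bash
python3 zoom.py e .257 240 160 60 60;python3 look.py e .257 >/dev/null
```

```text
14.3167 [ 0.5858 -0.2934  0.2622] [ 0.75 -0.36 -2.25]
tip 245.3 420.3
slant 250.4 520.3
kink 233.2 345.7
free 229.6 396.1
```

View pics/zs_e.png

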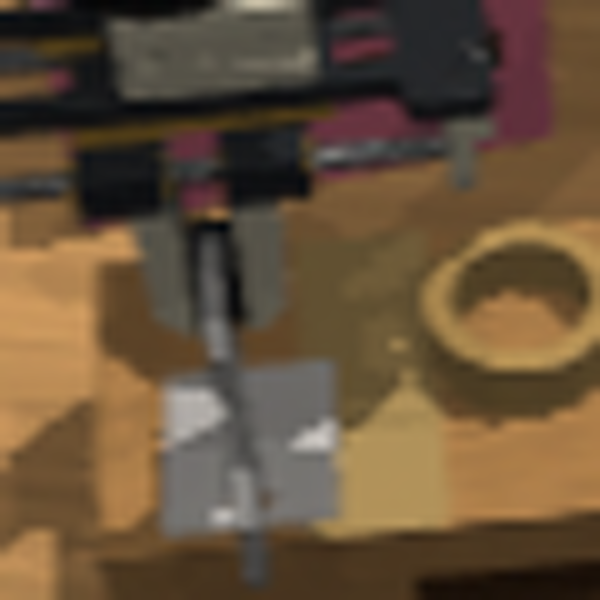

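View pics/top_e.png

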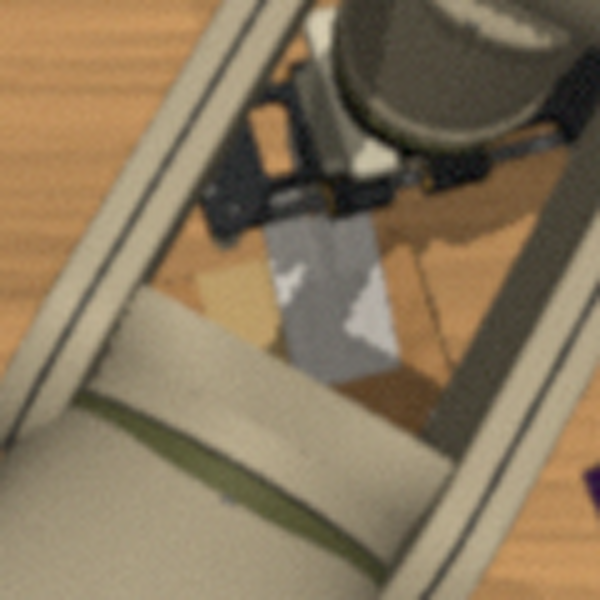

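The tag is tilted on the hook with its rear edge still on the carton. Continuing the arc.

{"fn": "drive_tool", "kwargs": {"increments": [[1,-0.12,-0.03,0.2,0,0,0],[1,-0.24,-0.06,0.38,0,0,0],[1,-0.37,-0.1,0.57,0,0,0],[1,-0.5,-0.13,0.75,0,0,0],[1,-0.65,-0.17,0.92,0,0,0],[1,-0.8,-0.21,1.08,0,0,0],[1,-0.96,-0.25,1.23,0,0,0],[1,-1.12,-0.29,1.38,0,0,0],[1,-1.3,-0.34,1.52,0,0,0],[1,-1.47,-0.38,1.66,0,0,0],[1,-1.65,-0.43,1.79,0,0,0],[1,-1.84,-0.48,1.92,0,0,0],[1,-2.04,-0.53,2.03,0,0,0],[1,-2.24,-0.58,2.13,0,0,0],[1,-2.44,-0.63,2.22,0,0,0],[1,-2.64,-0.69,2.3,0,0,0],[1,-2.85,-0.75,2.37,0,0,0],[1,-3.06,-0.8,2.44,0,0,0],[1,-3.06,-0.8,2.44,0,0,0],[1,-3.06,-0.8,2.44,0,0,0]]}}

```text
t: 16.13
tool_pos: [0.5091, -0.3133, 0.3228]
orientation: [3.116, 0.401, 0.001]
force: [-0.6, 0.1, -1.0]
opening: 0.0137
```

```bash
python3 look.py f .257
```

```text
16.1333 [ 0.5091 -0.3133  0.3228] [3.116e+00 4.010e-01 1.000e-03] [-0.64  0.08 -0.97] 0.013732930388951901
scene tip 205.2 212.0
scene bottom 213.9 281.8
scene slant 207.3 257.6
scene kink 198.9 171.7
scene free 196.4 190.1
top tip 394.3 322.6
top bottom 361.6 288.7
top slant 367.2 221.6
top kink 412.2 313.0
top free 395.3 194.4
```

View pics/scene_f.png

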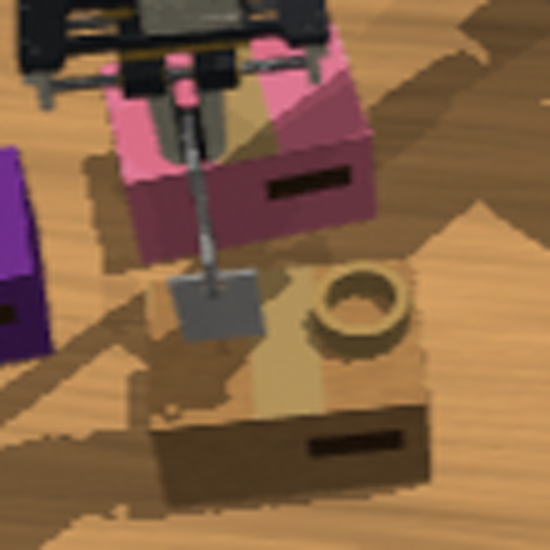

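View pics/top_f.png

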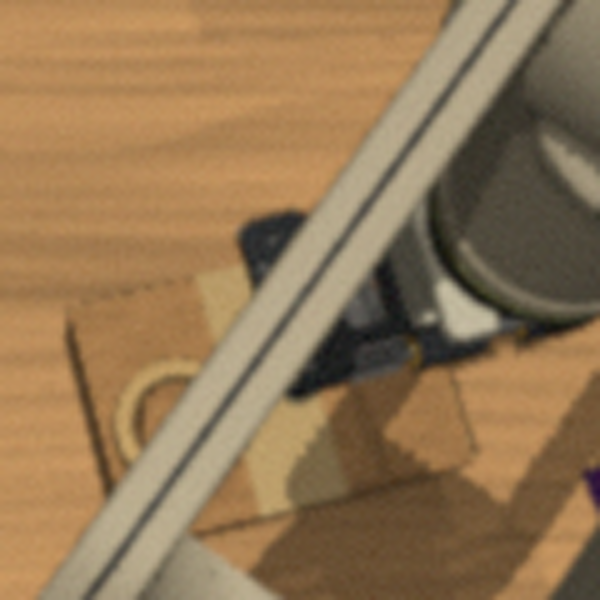

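The tag now stands nearly upright in the lower bend, spanning about (215,272) to (215,340). Raising it straight up, slowly.

{"fn": "drive_tool", "kwargs": {"increments": [[1,0,0,0.1,0,0,0],[1,0,0,0.25,0,0,0],[1,0,0,0.45,0,0,0],[1,0,0,0.7,0,0,0],[1,0,0,1,0,0,0],[1,0,0,1.4,0,0,0],[1,0,0,1.8,0,0,0],[1,0,0,2.2,0,0,0],[1,0,0,2.7,0,0,0],[1,0,0,3.2,0,0,0],[1,0,0,3.7,0,0,0],[1,0,0,4.2,0,0,0],[1,0,0,4.7,0,0,0],[1,0,0,5.1,0,0,0],[1,0,0,5.4,0,0,0],[1,0,0,5.6,0,0,0],[1,0,0,5.7,0,0,0],[1,0,0,5.7,0,0,0],[1,0,0,5.7,0,0,0],[1,0,0,5.7,0,0,0]]}}

```text
t: 17.9
tool_pos: [0.5092, -0.3131, 0.4642]
orientation: [-3.115, -0.402, 0.002]
force: [0.0, 0.0, -1.7]
opening: 0.0137
```

Run:
```python
from h import *
s=robot.read_state();print(s["tool_pos"],s["force"],s["q"])
c=robot.read_camera("scene");im=c["image"][60:240,200:340,::-1]
cv2.imwrite("pics/g.png",cv2.resize(im,None,fx=4,fy=4,interpolation=cv2.INTER_CUBIC)[:600])
```

```text
[ 0.50918292 -0.31307275  0.46424412] [ 0.00649416  0.01896229 -1.69449757] [-6.37028693e-01  1.50921974e-01  1.06654177e+00 -5.71695576e-06
  1.92551645e+00  6.76952622e-01]
```

View pics/g.png

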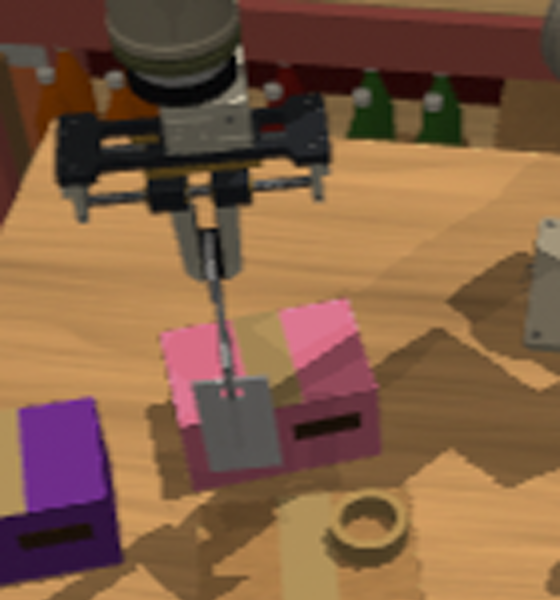

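The tag hangs freely in the bend, and the force is now -1.7 N (hook plus tag). Carrying it gently to the rail.

{"fn": "drive_tool", "kwargs": {"increments": [[1,-0.01,0.1,0,0,0,0],[1,-0.04,0.3,0,0,0,0],[1,-0.07,0.6,0,0,0,0],[1,-0.1,1,0,0,0,0],[1,-0.15,1.5,0,0,0,0],[1,-0.2,2.1,0,0,0,0],[1,-0.27,2.7,0,0,0,-0.005],[1,-0.33,3.4,0,0,0,-0.005],[1,-0.4,4.1,0,0,0,-0.01],[1,-0.48,4.8,0,0,0,-0.01],[1,-0.55,5.5,0,0,0,-0.015],[1,-0.62,6.2,0,0,0,-0.015],[1,-0.7,6.9,0,0,0,-0.02],[1,-0.76,7.6,0,0,0,-0.02],[1,-0.83,8.3,0,0,0,-0.025],[1,-0.9,9,0,0,0,-0.025],[1,-0.97,9.7,0,0,0,-0.03],[1,-1.04,10.4,0,0,0,-0.03],[1,-1.1,11.1,0,0,0,-0.037],[1,-1.2,11.8,0,0,0,-0.037]]}}

```text
t: 19.62
tool_pos: [0.4785, -0.0161, 0.4654]
orientation: [-3.122, -0.345, -0.001]
force: [0.2, 0.1, -1.6]
opening: 0.0138
```

{"fn": "drive_tool", "kwargs": {"increments": [[1,-0.07,0.7,0,0,0,0],[1,-0.14,1.4,0,0,0,0],[1,-0.21,2.1,0,0,0,0],[1,-0.28,2.8,0,0,0,0],[1,-0.35,3.5,0,0,0,0],[1,-0.42,4.2,0,0,0,0],[1,-0.49,4.9,0,0,0,0],[1,-0.56,5.6,0,0,0,0],[1,-0.63,6.3,0,0,0,0],[1,-0.7,7,0,0,0,0],[1,-0.77,7.7,0,0,0,0],[1,-0.84,8.4,0,0,0,0],[1,-0.91,9.1,0,0,0,0],[1,-0.98,9.8,0,0,0,0],[1,-1.05,10.5,0,0,0,0],[1,-1.1,11.1,0,0,0,0],[1,-1.17,11.7,0,0,0,0],[1,-1.22,12.2,0,0,0,0],[1,-1.26,12.6,0,0,0,0],[1,-1.28,12.8,0,0,0,0]]}}

```text
t: 21.28
tool_pos: [0.4464, 0.3033, 0.4652]
orientation: [-3.122, -0.347, 0.0]
force: [0.9, -0.4, -1.6]
opening: 0.0139
```

Run:
```python
from h import *
for i in range(4):
    c=robot.read_camera("scene")
s=robot.read_state();print(s["t"],s["tool_pos"],s["orientation"],s["force"])
im=c["image"][60:240,350:500,::-1]
cv2.imwrite("pics/i.png",cv2.resize(im,None,fx=3.3,fy=3.3,interpolation=cv2.INTER_CUBIC))
t=robot.read_camera("top")["image"][110:290,50:280,::-1];cv2.imwrite("pics/it.png",cv2.resize(t,None,fx=3,fy=3))
```

```text
21.4833 [0.44726277 0.3015637  0.4651899 ] [3.12237816e+00 3.44442132e-01 8.03173072e-05] [-0.22096357 -0.0956497  -2.1348503 ]
```

View pics/i.png

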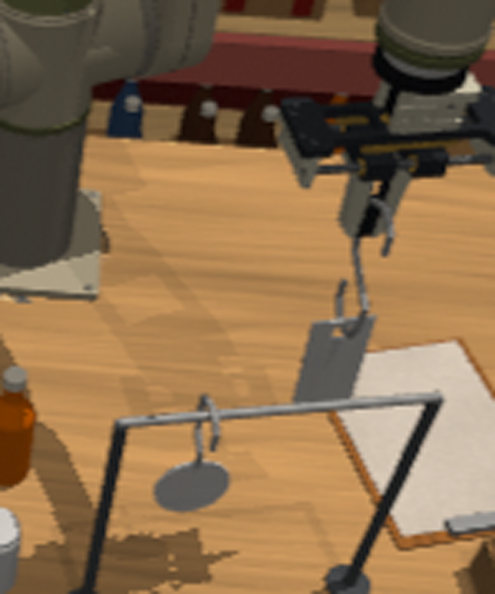

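View pics/it.png

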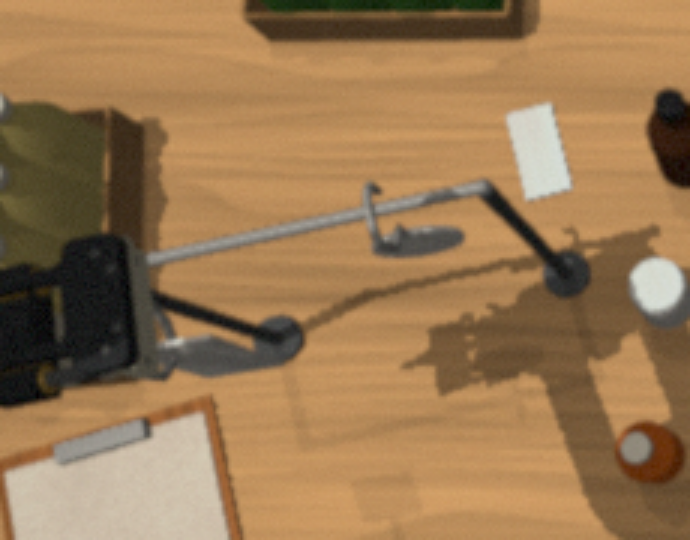

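The tag is swinging a little sideways, from (345,320) to (330,400). I'll descend behind the bar and let it settle.

{"fn": "drive_tool", "kwargs": {"increments": [[1,0,0,-0.2,0,0,0],[1,0,0,-0.6,0,0,0],[1,0,0,-1.1,0,0,0],[1,0,0,-1.6,0,0,0],[1,0,0,-2.1,0,0,0],[1,0,0,-2.6,0,0,0],[1,0,0,-3.1,0,0,0],[1,0,0,-3.6,0,0,0],[1,0,0,-4,0,0,0],[1,0,0,-4.3,0,0,0],[1,0,0,-4.5,0,0,0],[1,0,0,-4.5,0,0,0],[1,0,0,-4.5,0,0,0],[1,0,0,-4.5,0,0,0],[1,0,0,-4.5,0,0,0],[1,0,0,-4.5,0,0,0],[1,0,0,-4.5,0,0,0],[1,0,0,-4.5,0,0,0]]}}

```text
t: 23.03
tool_pos: [0.4474, 0.3019, 0.3529]
orientation: [-3.122, -0.345, -0.001]
force: [0.1, 0.8, -1.4]
opening: 0.0138
```

```bash
cat > rl.py <<'E'
from h import *
import sys
k=sys.argv[1]
c=robot.read_camera("scene")
s=robot.read_state();print(s["t"],np.round(s["tool_pos"],4),np.round(s["orientation"],3),np.round(s["force"],2),s["opening"])
im=cv2.resize(np.ascontiguousarray(c["image"][120:250,370:500,::-1]),None,fx=4.6,fy=4.6,interpolation=cv2.INTER_CUBIC)
a=.2195;X=np.array([np.cos(a),np.sin(a),0]);g=np.array(s["tool_pos"])-[0,0,.006]
for n,x,z in(("tip",2,-75.5),("bottom",28,-118.5),("slant",52,-66),("freeend",50,-3),("top",28,33.5),("kink",0,-38),("seat",28,21)):
    q=proj(c,g+X*x/1e3+[0,0,z/1e3]);u=(q[0]-370)*4.6,(q[1]-120)*4.6;print(n,np.round(u))
    if len(sys.argv)>2: cv2.circle(im,(int(u[0]),int(u[1])),2,(0,0,255),-1)
cv2.imwrite(f"pics/rl_{k}.png",im)
t=robot.read_camera("top")["image"][110:260,50:250,::-1];cv2.imwrite(f"pics/rt_{k}.png",cv2.resize(t,None,fx=3.8,fy=3.8,interpolation=cv2.INTER_CUBIC))
E
python3 rl.py a d
```

```text
23.0833 [0.4473 0.3019 0.3528] [-3.123 -0.345 -0.   ] [ 0.27  0.34 -1.97] 0.013655307054292942
tip [347. 224.]
bottom [344. 290.]
slant [372. 267.]
freeend [395. 203.]
top [399. 141.]
kink [360. 186.]
seat [394. 155.]
```

View pics/rl_a.png

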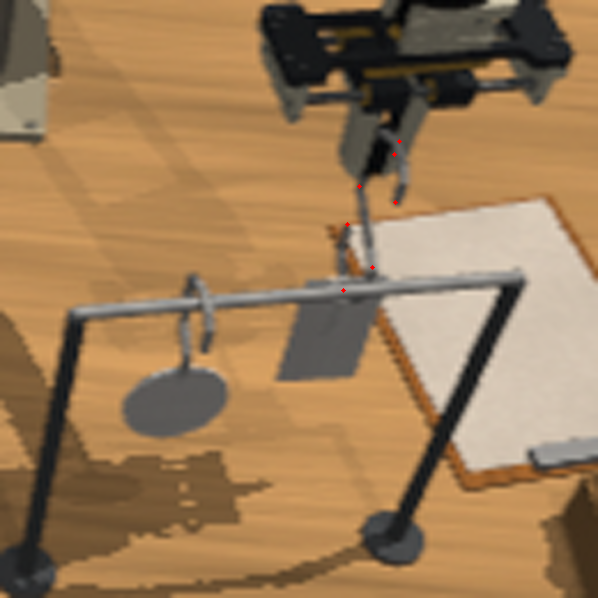

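View pics/rt_a.png

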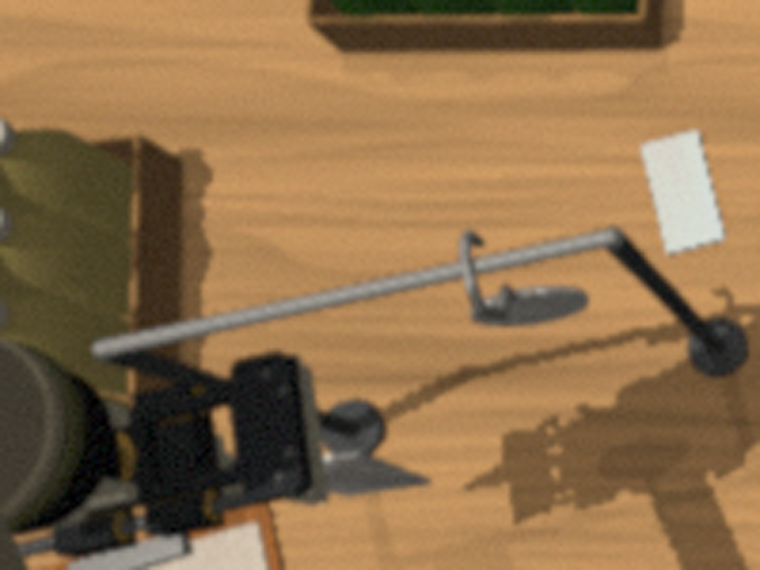

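{"fn": "drive_tool", "kwargs": {"increments": [[1,0.1,0.02,0,0,0,0],[1,0.25,0.06,0,0,0,0],[1,0.45,0.1,0,0,0,0],[1,0.7,0.16,0,0,0,0],[1,0.95,0.21,0,0,0,0],[1,1.2,0.27,0,0,0,0],[1,1.45,0.32,0,0,0,0],[1,1.7,0.38,0,0,0,0],[1,1.95,0.43,0,0,0,0],[1,2.2,0.49,0,0,0,0],[1,2.45,0.55,0,0,0,0],[1,2.65,0.59,0,0,0,0],[1,2.8,0.62,0,0,0,0],[1,2.9,0.65,0,0,0,0],[1,2.93,0.65,0,0,0,0],[1,2.93,0.65,0,0,0,0],[1,2.93,0.65,0,0,0,0],[1,2.93,0.65,0,0,0,0]]}}

```text
t: 24.63
tool_pos: [0.5203, 0.3181, 0.3528]
orientation: [-3.123, -0.345, -0.0]
force: [0.5, -0.0, -1.5]
opening: 0.0138
```

```bash
python3 rl.py b d
```

```text
24.6833 [0.5203 0.3181 0.3528] [-3.123 -0.345 -0.   ] [-0.25  0.36 -1.71] 0.0138858686606532
tip [380. 303.]
bottom [375. 370.]
slant [406. 349.]
freeend [432. 286.]
top [436. 223.]
kink [393. 265.]
seat [431. 236.]
```

View pics/rl_b.png

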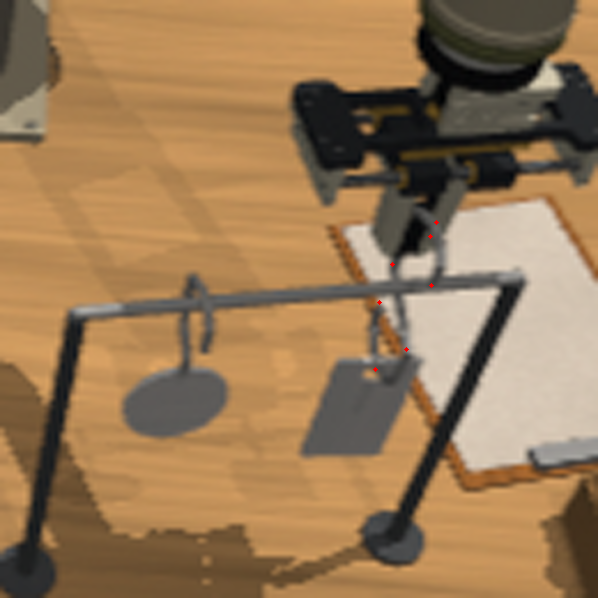

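The free end at (437,283) is over the bar with the stem behind it. Lowering onto the bar.

{"fn": "drive_tool", "kwargs": {"increments": [[1,0,0,-0.1,0,0,0],[1,0,0,-0.3,0,0,0],[1,0,0,-0.5,0,0,0],[1,0,0,-0.7,0,0,0],[1,0,0,-0.9,0,0,0],[1,0,0,-1.1,0,0,0],[1,0,0,-1.3,0,0,0],[1,0,0,-1.5,0,0,0],[1,0,0,-1.65,0,0,0],[1,0,0,-1.75,0,0,0],[1,0,0,-1.82,0,0,0],[1,0,0,-1.87,0,0,0],[1,0,0,-1.87,0,0,0],[1,0,0,-1.87,0,0,0],[1,0,0,-1.87,0,0,0]]}}

```text
t: 25.98
tool_pos: [0.5206, 0.3182, 0.3062]
orientation: [-3.122, -0.345, -0.001]
force: [0.5, -0.6, -2.4]
opening: 0.014
```

```bash
python3 rl.py c
python3 - <<'E'
from h import *
F=[];P=[]
for i in range(8):
    robot.read_camera("scene");s=robot.read_state();F.append(s["force"]);P.append(s["tool_pos"])
print(np.mean(F,0),np.mean(P,0))
E
```

```text
26.0333 [0.5206 0.3182 0.3062] [-3.122e+00 -3.450e-01 -1.000e-03] [-0.3   0.49 -2.29] 0.013516531048838747
tip [363. 345.]
bottom [359. 410.]
slant [389. 392.]
freeend [412. 332.]
top [416. 271.]
kink [376. 309.]
seat [411. 284.]
[ 0.21923694  0.11920953 -1.84371002] [0.52055528 0.31811183 0.30599597]
```

View pics/rl_c.png

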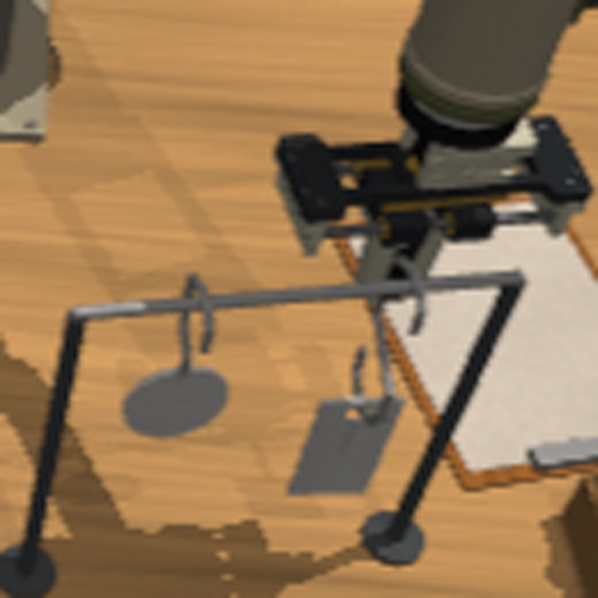

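View pics/rt_c.png

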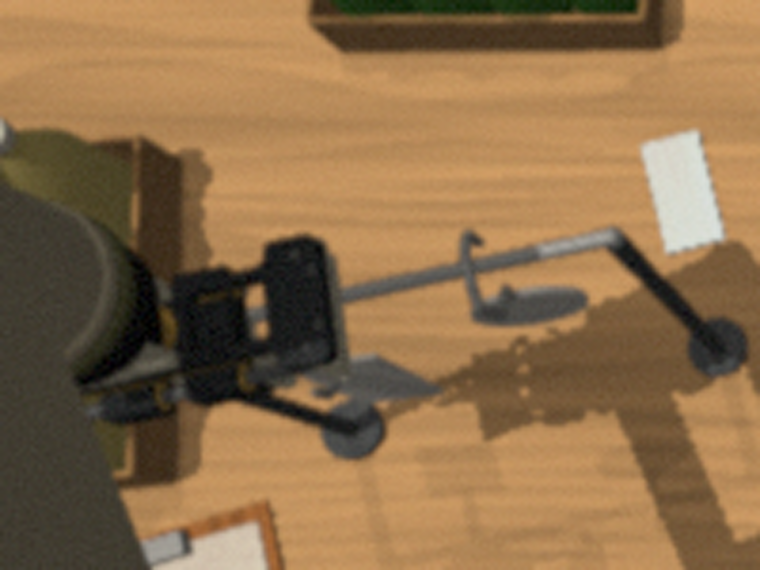

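The gripper still carries the full weight at -1.84 N. Lowering a little further until the bar takes it.

{"fn": "drive_tool", "kwargs": {"increments": [[1,0,0,-0.02,0,0,0],[1,0,0,-0.04,0,0,0],[1,0,0,-0.06,0,0,0],[1,0,0,-0.06,0,0,0],[1,0,0,-0.06,0,0,0]]}}

```text
t: 26.9
tool_pos: [0.5206, 0.3182, 0.3048]
orientation: [-3.122, -0.345, -0.001]
force: [-1.7, -0.2, 0.9]
opening: 0.0137
```

```bash
cat > ff.py <<'E'
from h import *
F=[];P=[]
for i in range(8):
    robot.read_camera("scene");s=robot.read_state();F.append(s["force"]);P.append(s["tool_pos"])
print(s["t"],np.mean(F,0),np.mean(P,0))
E
python3 ff.py
```

```text
27.3 [-0.4100338  -0.17175826  1.58275507] [0.52062236 0.31814887 0.30471495]
```

The bar now carries the load (+1.6 N). Easing up by 0.5 mm, then opening gently.

{"fn": "drive_tool", "kwargs": {"increments": [[1,0,0,0.02,0,0,0],[1,0,0,0.02,0,0,0],[0.84,0,0,0.02,0,0,0],[0.82,0,0,0.02,0,0,0],[0.8,0,0,0.02,0,0,0],[0.75,0,0,0.02,0,0,0],[0.7,0,0,0.02,0,0,0],[0.6,0,0,0.02,0,0,0],[0.5,0,0,0.02,0,0,0],[0.5,0,0,0.02,0,0,0],[0.5,0,0,0.02,0,0,0],[0.5,0,0,0.02,0,0,0]]}}

```text
t: 28.3
tool_pos: [0.5205, 0.3181, 0.3049]
orientation: [3.123, 0.345, -0.0]
force: [0.2, 0.6, 0.1]
opening: 0.0461
```

```bash
python3 rl.py d
```

```text
28.35 [0.5205 0.3181 0.3049] [3.123 0.345 0.   ] [-0.47 -0.63  0.68] 0.046438777747830284
tip [362. 346.]
bottom [359. 411.]
slant [388. 393.]
freeend [412. 333.]
top [416. 272.]
kink [375. 310.]
seat [411. 285.]
```

View pics/rl_d.png

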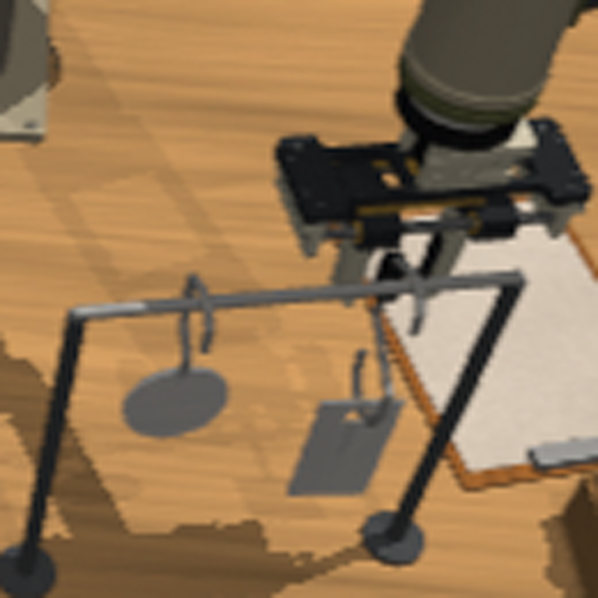

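The hook rests on the bar, the tag hangs from it, and the fingers are clear of the sleeve. Retreating straight up.

{"fn": "drive_tool", "kwargs": {"increments": [[0.5,0,0,0.2,0,0,0],[0.5,0,0,0.5,0,0,0],[0.5,0,0,1,0,0,0],[0.5,0,0,1.6,0,0,0],[0.5,0,0,2.3,0,0,0],[0.5,0,0,3,0,0,0],[0.5,0,0,3.8,0,0,0],[0.5,0,0,4.6,0,0,0],[0.5,0,0,5.4,0,0,0],[0.5,-1,0,6,0,0,0],[0.5,-2,0,6,0,0,0],[0.5,-3,0,6,0,0,0],[0.5,-4,-1,6,0,0,0],[0.5,-4,-1,6,0,0,0],[0.5,-4,-1,6,0,0,0],[0.5,-4,-1,6,0,0,0],[0.5,-4,-1,6,0,0,0],[0.5,-4,-1,6,0,0,0]]}}

```text
t: 29.9
tool_pos: [0.4213, 0.2934, 0.455]
orientation: [-3.123, -0.344, -0.0]
force: [-0.8, -0.6, 0.4]
opening: 0.0465
```

```bash
python3 rl.py e; sleep 0; python3 rl.py e2
python3 - <<'E'
import cv2
a=cv2.imread("pics/rl_e.png");b=cv2.imread("pics/rl_e2.png");print(cv2.absdiff(a,b)[250:520,280:450].max())
E
```

```text
29.95 [0.4213 0.2934 0.4548] [ 3.123  0.344 -0.   ] [-0.82  0.14  0.04] 0.046257755321667454
tip [368.  95.]
bottom [364. 166.]
slant [395. 136.]
freeend [420.  63.]
top [424.  -4.]
kink [381.  52.]
seat [419.  12.]
30.05 [0.421  0.2933 0.4546] [ 3.122e+00  3.440e-01 -1.000e-03] [0.66 0.13 0.01] 0.04614772032057817
tip [368.  95.]
bottom [364. 166.]
slant [394. 136.]
freeend [419.  63.]
top [424.  -4.]
kink [381.  52.]
seat [418.  12.]
3
```

View pics/rl_e2.png

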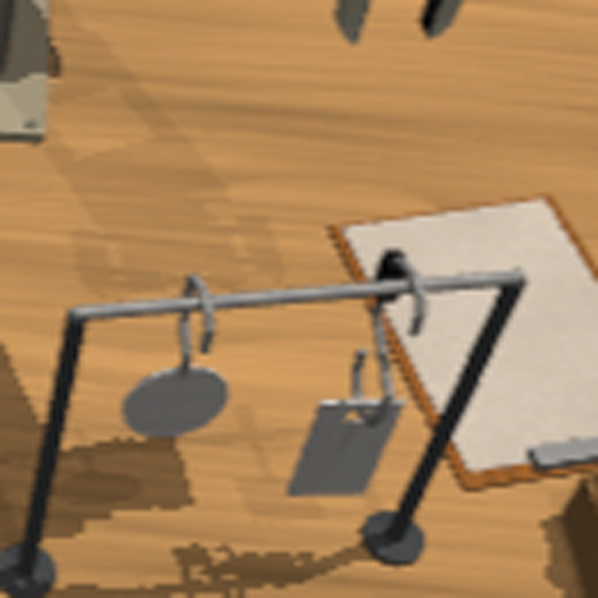

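View pics/rt_e2.png

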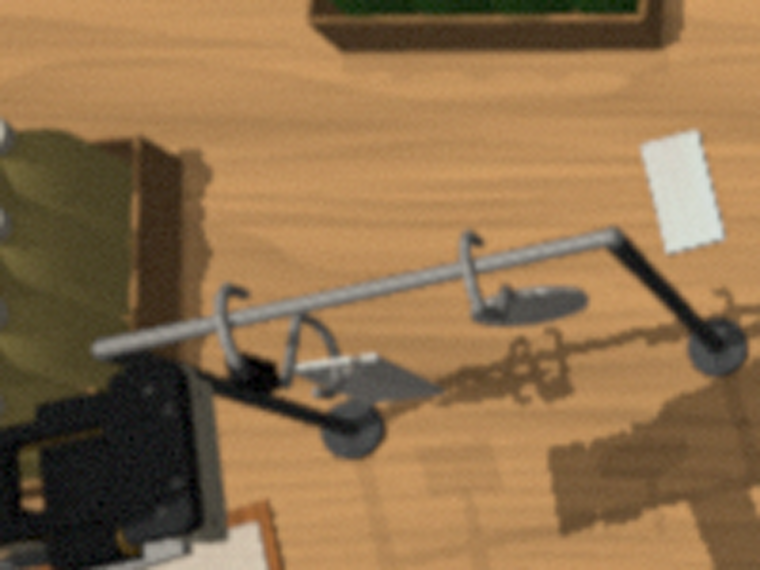

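The hook hangs over the bar with the tag straight below it, and two frames 0.1 s apart match. I'll check the tag's tilt against the projected vertical, then hand in.

Run:
```python
from h import *
c=robot.read_camera("scene");t=robot.read_camera("top")
B=np.array([.548,.3244,.1875]);Y=np.array([-.218,.976,0])
for n,P in(("top mid",B+[0,0,.016]),("bot mid",B-[0,0,.104]),("TL",B+[0,0,.016]-.03*Y),("BL",B-[0,0,.104]-.03*Y)):
    q=proj(c,P);r=proj(t,P);print(n,(q[0]-370)*4.6,(q[1]-120)*4.6,"top",(r[0]-50)*3.8,(r[1]-110)*3.8)
a=cv2.imread("pics/scene0.png");b=c["image"][:,:,::-1]
d=cv2.absdiff(a,b).max(2);
for n,(x0,y0,x1,y1) in dict(tape=(280,178,304,204),bota=(345,170,362,208),botb=(328,238,352,278),can=(338,214,358,242),blank=(372,262,398,294),round=(395,178,422,216)).items(): print(n,(d[y0:y1,x0:x1]>60).sum())
```

```text
top mid 366.90166990365304 391.84035777521785 top 323.36514310009096 359.5242282629638
bot mid 327.3030392123514 487.7657595500563 top 399.7256604763422 390.934742704619
TL 326.13900669599406 395.205778322331 top 368.0716550134892 349.64986958668453
BL 289.15461310608714 491.04613414440627 top 439.26124419478214 382.13003846146194
tape 26
bota 101
botb 3
can 68
blank 0
round 7
```

Run:
```python
from plant import robot
print(robot.close_job())
```

```text
the job is handed in; nothing more can be done
None
```

I took the S-hook off the rail by its sleeve, put its tip up through the tag's hole, and lifted the tag off the carton on the hook alone. I then hung the hook and tag back over the bar at the hook's original spot and handed the job in at about 30 s. The close call gave no verdict.

**Lift:** the tag hung free in the lower bend, about 0.34 m above the table by the arm's position. The wrist reading of about -1.7 N matches hook plus tag.

**Hang:** the hook went down at the same arm position I gripped it from. The wrist reading turned from -1.8 to +1.6 N as the bar took the load.

**Last pictures:**
- The tag's corners were within about 2 camera pixels of where a truly vertical tag should appear.
- Two frames 0.1 s apart showed no movement.
- The gripper was open and clear.

**Disagreements:**
- The scene camera showed the hook about 2 mm off its modelled position sideways, within the stated calibration.
- Comparing the start and end pictures, the round tag, far bottle and blank plate barely changed. Pixels did change around the near bottle, the can and, slightly, the tape. I put that down to the arm's shadow and the tag having gone, because the arm passed well above them; I did not measure those three again.

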